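# Roll-test two stirrer shafts, rack the true one, reject the bent one

### The arm

A 7-joint arm with a two-finger parallel gripper is mounted at the origin on a cart in front of the work surface, level with it; the furniture and walls round the work are solid. World frame = base frame: x ahead of the robot, y to its left, z up, the work surface at z = 0. Lengths are in m, angles in rad, forces in N, time in s.
With the tool pointing down it reaches from about 0.425 to 0.875 m from the base axis. Payload 9.9 kg.
Tool frame: the origin (TCP) lies at the centre of the arm's flange, where the gripper is bolted on; the fingertips stand 173 mm ahead of it and the grasp point (between the pads) lies 155 mm ahead of it; z points along the fingers, y is the line along which they close (so a half turn about z gives the same grasp; the last joint's range is limited). The gripper opens to 85 mm and grips with 20 to 120 N. Pads are 22 mm wide; open, the fingers measure 114 mm over their backs; the gripper's body (76 mm by 85 mm) begins 54 mm behind the grasp point. The pads swing forward as they close: fully open they stand 13 mm farther back than shut.
Start: joints at [-0.084, 0.576, 0.025, 1.437, -0.015, 1.129, -0.057], TCP at [0.675, 0, 0.405] pointing down, gripper open.
Joint ranges: [-2.76, 2.76], [-0.34, 2.15], [-1.52, 1.57], [0.19, 2.46], [-1.09, 4.23], [0.17, 1.99], [-2.82, 2.82]. Speed limits (rad/s): [2.22, 2.22, 3.01, 3.01, 3.14, 3.14, 3.14].

### API

Orientations are given as a unit quaternion [x, y, z, w].
In Python, from bench import manip gives the robot as it stands.
- The arm moves only by the tool carry_out, never from a script. Its argument "series" is a list of rows, each a list of 2 entries, a list of its own where there are three numbers: the shift along the tool's x, y, z in m, then the turn, a rotation vector about the tool's x, y, z in rad. A call has 1 to 20 rows; each row is the pose to reach, as a shift and turn from the pose commanded when the call began, along the tool's axes at that moment; what a row does not reach only later rows make up. A row lasts 1/8 s, in which the tool goes at most 62.5 mm and 10.7 degrees, less where a joint would pass 70% of its speed; a pose out of reach is approached as far as the arm can. A call with a gripper value outside its range is refused whole. "gripper" is the closure, from -1 (fully open) to 1 (shut), so that 0 is half open, set as the call begins (left out, the last holds). The fingers move at their own pace and stop on an object; "squeeze" is the grip in N (left out, the last holds). Time passes only in rows, so rows that repeat a pose let the fingers close. It gives the time, the measured TCP pose, the force, the opening and the grip force at its end, in the units of the state.
- manip.get_obs(): the state, without advancing time (a new reading comes with each control period).
- manip.capture(name): name is "scene" or "side" or "wrist"; returns a dict with "pixels" (384x512x3 uint8, red, green, blue), "range_z" (384x512 float32, m along the optical axis (not along the pixel's ray), 0 where there is no reading), "fx", "fy", "cx", "cy" (pixels), "distortion" ([k1, k2, p1, p2, k3] as OpenCV has them; the pictures are not rectified), "R" (3x3) and "t" (3): a world point X has camera coordinates R X + t; the wrist camera has in their place "mount" (4x4, takes a point from camera to tool coordinates, whose origin is the TCP and whose axes are the flange's). Camera axes: x right, y down, z forward; pixel columns grow to the right and rows downward; lengths in m; the calibration is good to about 2 mm. A picture is of the moment at which its call begins: read the wrist's pose just before it.
- manip.job_done(): hands the job in; it is judged then, once.
The state is a dict: "clock": time; "q": joint angles; "joint_vel": joint speeds; "effort": joint torques, N m; "position": TCP position; "tool_rot": TCP orientation; "wrist_force": force on the tool from outside, world axes, zero at the start; "ft_torque": the same for the moment, N m; "grip_width": finger opening in m; "gripper_force": force on a finger pad.
Only numpy, scipy, OpenCV 4.12 (cv2) and the standard library are available. Lean on these libraries where they do the work, as an engineer would, in place of code of your own. Each camera call takes 0.05 s, during which the arm holds its last target. There are 200 camera calls.

### The job

Two short stirrer shafts lie on the stone balance slab and one of them is bent. Roll each shaft about half a turn over the slab under light fingertip pressure (never load the slab with more than about 10 N, which would press the bow flat and strain its soft mounts; ease off where a shaft lifts). Then press the shaft that runs true fully home into both spring clips of the shaft rack, lay the one that lifts flat in the steel tray beside the slab, and leave everything else where it is.

Things in the scene. Friction and masses are not known exactly. Their poses are not given: they have to be found in the camera images.
- shaft_a: Polished stainless stirrer shaft, diameter 12 mm, 150 mm long plus a 12 mm threaded spigot (8 mm thick) at its +x end, 0.1 kg. Origin on its axis at mid length; x runs along it; z points up at the start and turns with it as it rolls (19 mm of travel is half a turn). One of the two shafts, this or shaft_b, is straight, the other bowed by 3.5 mm at its middle.
- shaft_b: The second shaft, same make, size and frame as shaft_a. The bow of the bowed one lies sideways at the start, towards the slab's +y, so it rests flat. As it is rolled towards the slab's -y its middle lifts by 3.5 mm (rolled the other way, its ends do); past the top it tips on to its other side by itself.
- slab: Dark granite balance slab, 176 mm (its x) by 150 mm (its y), 26 mm thick, on rubber mounts in a low steel frame (180 by 154 mm) that stands in the tray. Origin at the centre of its top face, 49 mm above the worktop. Pressed, it sinks 1 mm for every 8 N and springs back. The shafts lie on it along its x, one 43 mm to the +y side of its middle, one 30 mm to the -y side.
- shaft_rack: Grey rack fixed on the worktop: base 136 mm (its x) by 60 mm (its y) by 10 mm, with two spring clips at x = -50 and +50 mm. Each clip is a narrow saddle between two sprung steel jaws 10 mm wide along x, 51 mm high, with lips 10 mm apart at 44 mm height. Origin under the centre of its base.
- rack_seat (a point): Where the middle of a seated shaft belongs: midway between the clips, 40 mm above the worktop; x runs along the seated shaft. The shaft meets the lips with its axis about 8 mm higher, needs 4 to 8 N in all to spread them (more if it is off centre), then rests on both saddles. 30 mm free height under it between the clips. Either end may point either way.
- steel_tray: Shallow stainless tray, inside 198 mm (x) by 298 mm (y), walls 23 mm high, fixed, its floor at worktop height. Origin at the centre of its underside. The slab stands towards its +y end; at its -y end a strip of floor at least 80 mm wide is free.
- forceps: Steel forceps 140 mm long lying in front of the tray: bystander.
- bung_0: Rubber bung, 29 mm across and 26 mm high, standing behind the rack: bystander.
- dropper: Brown dropper bottle, 33 mm across and 102 mm high, behind the tray: bystander.
- lab_timer: Flat square lab timer, 70 by 64 by 16 mm, lying behind the tray: bystander.
- tape_roll: Roll of masking tape lying flat, 78 mm across and 19 mm high, to the right of the rack: bystander.
- reagent_d: White reagent bottle with black cap, 68 mm across and 132 mm high, behind the slab: bystander.

How it is judged:
By the outcome, as a careful person would: the job done as asked, in the order asked, and still so for the second after the job is handed in, with the robot touching nothing.
It also fails if it takes over 72 s, if anything falls off the work surface, if the arm or the gripper's body presses on something with over 40 N, if the wrist force passes 120 N, or if a joint passes its speed limit or range.

## Working session

There is one attempt and no reset: what is moved stays moved. The work goes in short steps, Python scripts to look and compute and a tool call to move; the robot and the scene stay as the last step left them, time stands still between calls to the robot, and variables do not carry over. Pictures are saved under pics/ and viewed, at most 12 in all, crops included, and the job is handed in when it is done.

Besides the shell and the picture viewer there is one more tool, called after "Emit:" as name(argument=value, ...), one argument or row to a line, values as JSON. carry_out: Moves the arm, as the interface text tells. Its arguments: {"type":"object","properties":{"series":{"type":"array"},"gripper":{"type":"number"},"squeeze":{"type":"number"}},"required":["series"]}

```bash
ls; mkdir -p pics; cat > h.py <<'E'
import numpy as np, cv2
from bench import manip
from scipy.spatial.transform import Rotation as Ro
def cap(n):
    o=manip.get_obs(); c=manip.capture(n)
    K=np.array([[c['fx'],0,c['cx']],[0,c['fy'],c['cy']],[0,0,1]]); D=np.array(c['distortion'])
    if n=='wrist':
        T=np.eye(4);T[:3,:3]=Ro.from_quat(o['tool_rot']).as_matrix();T[:3,3]=o['position']
        W=T@np.array(c['mount'])
    else:
        W=np.eye(4);R=np.array(c['R']);W[:3,:3]=R.T;W[:3,3]=-R.T@np.array(c['t'])
    return dict(img=c['pixels'],z=c['range_z'],K=K,D=D,W=W)
def rays(c,uv):
    p=cv2.undistortPoints(np.array(uv,float).reshape(-1,1,2),c['K'],c['D']).reshape(-1,2)
    return np.c_[p,np.ones(len(p))]
def plane(c,uv,h):
    d=rays(c,uv)@c['W'][:3,:3].T; o=c['W'][:3,3]
    return o+d*((h-o[2])/d[:,2])[:,None]
def cloud(c):
    v,u=np.mgrid[0:384,0:512]; uv=np.c_[u.ravel(),v.ravel()]
    z=c['z'].ravel(); P=(rays(c,uv)*z[:,None])@c['W'][:3,:3].T+c['W'][:3,3]
    P[z==0]=np.nan
    return P.reshape(384,512,3)
def save(c,n): cv2.imwrite('pics/'+n+'.png',c['img'][:,:,::-1])
E
python3 - <<'E'
from h import *
o=manip.get_obs();print({k:np.round(v,3).tolist() for k,v in o.items()})
ims=[]
for n in ['scene','side','wrist']:
    c=cap(n);save(c,n+'0');np.savez(n+'0.npz',**c);ims.append(c['img']);print(n,c['W'].round(3).tolist())
m=np.vstack([np.hstack(ims[:2]),np.hstack([ims[2],ims[2]*0])])
cv2.imwrite('pics/all0.png',cv2.resize(m[:,:,::-1],(800,600),interpolation=cv2.INTER_AREA))
E
```

```text
pics
{'clock': 0.0, 'q': [-0.084, 0.577, 0.025, 1.438, -0.015, 1.129, -0.056], 'joint_vel': [0.001, -0.001, 0.001, 0.001, 0.0, 0.002, 0.001], 'effort': [0.001, -76.575, 2.252, -28.597, 0.015, 0.013, 0.0], 'position': [0.675, 0.0, 0.404], 'tool_rot': [0.707, 0.707, -0.001, -0.001], 'wrist_force': [-0.249, -0.199, -0.434], 'ft_torque': [0.009, 0.023, 0.017], 'gripper_force': 0.0, 'grip_width': 0.085}
scene [[0.666, -0.327, 0.671, -0.136], [-0.746, -0.282, 0.603, -0.884], [-0.008, -0.902, -0.432, 0.489], [0.0, 0.0, 0.0, 1.0]]
side [[0.95, -0.197, 0.242, 0.29], [-0.312, -0.591, 0.744, -1.007], [-0.004, -0.782, -0.623, 0.687], [0.0, 0.0, 0.0, 1.0]]
wrist [[1.0, 0.0, -0.002, 0.674], [-0.001, -0.952, -0.306, 0.077], [-0.002, 0.306, -0.952, 0.374], [0.0, 0.0, 0.0, 1.0]]
```

View pics/all0.png

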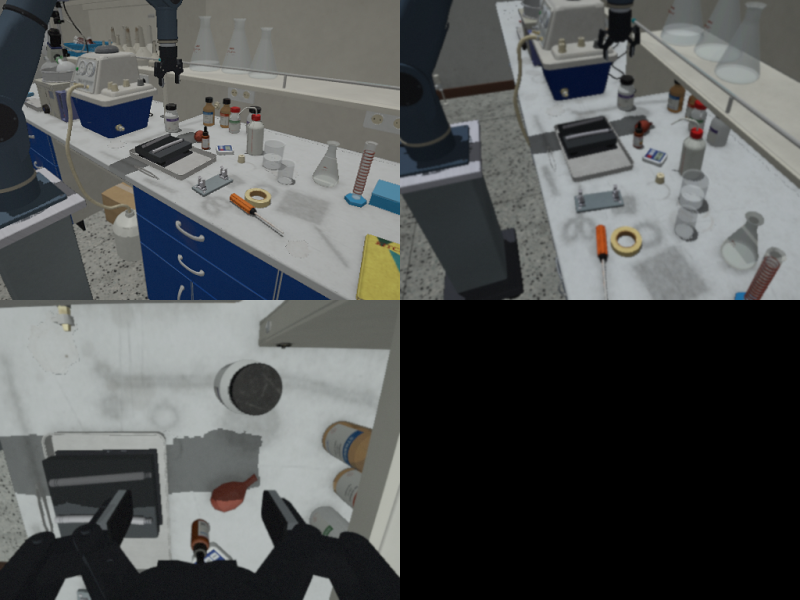

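The wrist view shows the tray and slab at left: the slab spans about (45,450)–(160,540) in the montage, with two shafts lying along image x. The scene and side views show the rack at about (212,180) and (600,200), nearer the cameras. I'll measure it all.

```bash
python3 - <<'E'
from h import *
ims=[]
c=dict(np.load('side0.npz')); P=cloud(c)
for (n,u,v) in [('slab c',(590-400)*1.28,138*1.28),('rack',(600-400)*1.28,202*1.28)]:
    print(n,P[int(v),int(u)].round(3))
w=dict(np.load('wrist0.npz')); Q=cloud(w)
print('wrist slab',Q[250,130].round(3))
a=cv2.resize(c['img'][130:290,170:330],(600,600),interpolation=cv2.INTER_CUBIC)
cv2.imwrite('pics/side_crop.png',a[:,:,::-1])
# dark slab mask in wrist
h=cv2.cvtColor(w['img'],cv2.COLOR_RGB2HSV)
m=((abs(Q[:,:,2]-0.052)<0.012)&(w['img'].max(2)<140)&(np.arange(512)[None]<230)).astype(np.uint8)
for cc in cv2.findContours(m,0,2)[0]:
    if cv2.contourArea(cc)>1500:
        r=cv2.minAreaRect(cc);b=cv2.boxPoints(r);print('dark',plane(w,b,.049).round(4).tolist())
E
```

```text
slab c [ 0.516 -0.163  0.049]
rack [ 0.471 -0.418  0.012]
wrist slab [ 0.517 -0.108  0.049]
dark [[0.3963, -0.1947, 0.049], [0.4311, -0.041, 0.049], [0.615, -0.0408, 0.049], [0.6066, -0.1912, 0.049]]
```

View pics/side_crop.png

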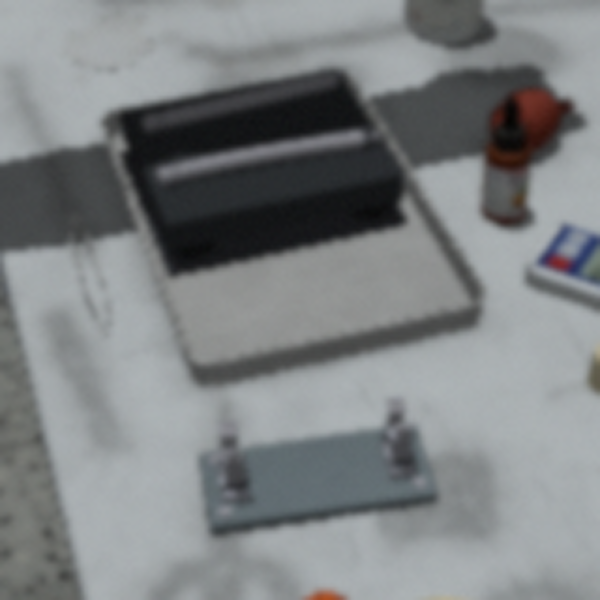

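The side crop shows the slab with a shaft near each edge and spigots at the +x end. The free tray strip and the rack lie on the -y side, with clips at crop (232,460) and (398,440). Next I'll move the wrist for close views.

Emit:
carry_out(
  series=[
    [[-0.06,-0.06,0],[0,0,0]],
    [[-0.11,-0.11,0.03],[0,0,0]],
    [[-0.14,-0.14,0.06],[0,0,0]],
    [[-0.15,-0.15,0.08],[0,0,0]],
    [[-0.15,-0.15,0.08],[0,0,0]],
    [[-0.15,-0.15,0.08],[0,0,0]],
  ],
  gripper=1,
)

```text
clock: 0.9
position: [0.5257, -0.1496, 0.325]
tool_rot: [0.707, 0.707, 0.0, 0.0]
wrist_force: [0.4, 0.3, 0.1]
grip_width: 0.0003
gripper_force: 0.0
```

```bash
python3 - <<'E'
from h import *
o=manip.get_obs();print(o['clock'],o['position'],o['wrist_force'],o['grip_width'])
c=cap('wrist');save(c,'wrist1');np.savez('wrist1.npz',**c);print(c['K'],c['W'].round(3))
E
```

```text
0.9 [ 0.52565067 -0.14960316  0.32498453] [0.37734971 0.26325709 0.13582606] 0.0003207694320093685
[[286.65481662   0.         251.87720873]
 [  0.         286.65481662 190.45781279]
 [  0.           0.           1.        ]] [[ 1.    -0.     0.     0.525]
 [-0.    -0.952 -0.305 -0.073]
 [ 0.     0.305 -0.952  0.295]
 [ 0.     0.     0.     1.   ]]
```

View pics/wrist1.png

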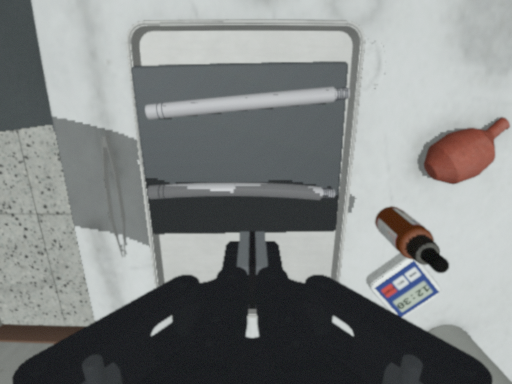

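Emit:
carry_out(
  series=[
    [[-0.06,0,0],[0,0,0]],
    [[-0.12,0,0],[0,0,0]],
    [[-0.18,-0.01,0],[0,0,0]],
    [[-0.2,-0.02,0],[0,0,0]],
    [[-0.2,-0.02,0],[0,0,0]],
    [[-0.2,-0.02,0],[0,0,0]],
  ],
)

```text
clock: 1.7
position: [0.5063, -0.3478, 0.3249]
tool_rot: [0.706, 0.708, 0.001, -0.0]
wrist_force: [0.2, 0.6, -0.8]
grip_width: -0.0004
gripper_force: 0.0
```

```bash
python3 - <<'E'
from h import *
o=manip.get_obs();print(o['clock'],o['position'],o['q'])
c=cap('wrist');save(c,'wrist2');np.savez('wrist2.npz',**c)
E
```

```text
1.7 [ 0.50629511 -0.3478232   0.32493538] [ 0.51029363  0.56156248  0.02494098  1.70762778 -0.01934234  0.87240731
  0.54668197]
```

View pics/wrist2.png

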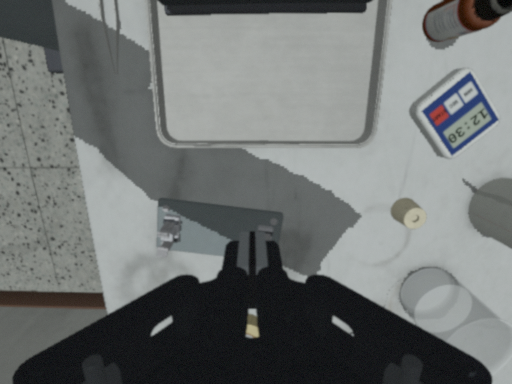

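wrist1: shaft at +y runs from (147,110) to (347,93), slightly yawed. The near shaft runs from (150,189) to (337,193). wrist2: rack base corners are near (158,198), (283,211) and (156,248), with the left clip at (170,232). Now the measurements.

```bash
python3 - <<'E'
from h import *
w=dict(np.load('wrist1.npz')); Q=cloud(w)
z=Q[:,:,2]
box=(slice(60,232),slice(130,352))
sl=z[120:170,160:320];print('slab z',np.nanmedian(sl),np.nanstd(sl))
for nm,(r0,r1) in dict(up=(80,130),lo=(172,206)).items():
    m=np.zeros((384,512),bool);m[r0:r1,140:352]=True
    m&=(z>0.0535)&(z<0.08)
    pts=Q[m];x=pts[:,0];y=pts[:,1]
    print(nm,m.sum(),'x',np.percentile(x,[0.5,99.5]).round(4),'zmax',np.percentile(pts[:,2],98).round(4))
    # image column centroid centreline
    cl=[];us=[]
    for u in range(150,335):
        v=np.where(m[:,u])[0]
        if len(v)>4: cl.append([u,(v.min()+v.max())/2]);us.append(len(v))
    L=plane(w,cl,0.055); s=L[:,0]-np.mean(np.percentile(x,[.5,99.5]))
    p=np.polyfit(s,L[:,1],2);q=np.polyfit(s,L[:,1],1)
    print(' n',len(cl),'width px',np.mean(us),'quad',p.round(4),'sag over 75mm',p[0]*.075**2*1e3,'lin',q.round(4),'rms',np.std(L[:,1]-np.polyval(q,s))*1e3)
    # binned y
    print(' ',[(round(float(np.median(s[i:i+15]))*1e3),round(float(np.median(L[i:i+15,1]))*1e3,1)) for i in range(0,len(s),15)])
print('slab corners',plane(w,[(133,66),(348,62),(336,232),(150,232)],.049).round(4).tolist())
print('tray rim inner-ish ', )
w2=dict(np.load('wrist2.npz'))
print('rack base',plane(w2,[(158,198),(283,211),(156,248)],.010).round(4).tolist())
print('tray lower inner corners',plane(w2,[(165,140),(370,140),(160,12),(375,12)],.0).round(4).tolist())
for n in ['side0','scene0']:
    c=dict(np.load(n+'.npz'));P=cloud(c)
    m=(P[:,:,0]>.39)&(P[:,:,0]<.56)&(P[:,:,1]>-.47)&(P[:,:,1]<-.36)
    hi=m&(P[:,:,2]>.03)&(P[:,:,2]<.056); 
    k,lab,st,ce=cv2.connectedComponentsWithStats(cv2.dilate(hi.astype(np.uint8),np.ones((3,3))))
    for i in range(1,k):
        q=P[(lab==i)&hi]
        if len(q)>5: print(n,'clip',len(q),q.mean(0).round(4),q.min(0).round(3),q.max(0).round(3))
    b=m&(abs(P[:,:,2]-.010)<.004)
    v,u=np.where(b); 
    r=cv2.minAreaRect(P[b][:,:2].astype(np.float32)*1000);print(n,'base',r,b.sum())
E
```

```text
slab z 0.04919235422523156 0.0006728172541619919
up 3086 x [0.4415 0.6005] zmax 0.0621
 n 185 width px 15.405405405405405 quad [-0.0648  0.0909 -0.0748] sag over 75mm -0.3645843419600197 lin [ 0.0915 -0.0749] rms 0.2155426680397654
  [(-73, -81.9), (-60, -80.8), (-48, -79.3), (-36, -78.2), (-24, -77.1), (-12, -75.9), (1, -74.8), (13, -73.6), (24, -72.5), (36, -71.7), (48, -70.5), (60, -69.7), (68, -69.2)]
lo 2473 x [0.4362 0.5956] zmax 0.0621
 n 185 width px 13.243243243243244 quad [-0.5801 -0.0111 -0.1481] sag over 75mm -3.2631142543321503 lin [-0.012  -0.1494] rms 1.181918959469277
  [(-74, -150.6), (-61, -149.6), (-48, -148.7), (-34, -148.3), (-21, -148.3), (-8, -147.8), (5, -148.3), (18, -148.7), (32, -149.2), (45, -149.7), (58, -151.1), (71, -152.0), (80, -152.0)]
slab corners [[0.4305, -0.0471, 0.049], [0.6018, -0.0444, 0.049], [0.6051, -0.1929, 0.049], [0.4287, -0.1929, 0.049]]
tray rim inner-ish 
rack base [[0.4071, -0.3706, 0.01], [0.5395, -0.385, 0.01], [0.3989, -0.4299, 0.01]]
tray lower inner corners [[0.417, -0.311, 0.0], [0.6276, -0.3104, 0.0], [0.4219, -0.1942, 0.0], [0.6186, -0.1933, 0.0]]
side0 clip 67 [ 0.519  -0.4157  0.0416] [ 0.513 -0.428  0.03 ] [ 0.525 -0.402  0.052]
side0 clip 73 [ 0.4201 -0.4027  0.042 ] [ 0.414 -0.416  0.03 ] [ 0.427 -0.389  0.052]
side0 base ((469.19976806640625, -413.4546813964844), (70.28961944580078, 135.2738037109375), 82.74544525146484) 1059
scene0 clip 54 [ 0.518  -0.4171  0.0394] [ 0.512 -0.429  0.03 ] [ 0.526 -0.405  0.05 ]
scene0 clip 62 [ 0.4187 -0.4042  0.0391] [ 0.413 -0.417  0.03 ] [ 0.425 -0.391  0.05 ]
scene0 base ((467.3885498046875, -411.5228576660156), (61.55876922607422, 133.7966766357422), 81.60965728759766) 548
```

The shaft on the -y side is bowed 3.3 mm towards +y, and the other is straight. The straight one's middle is at (0.515, -0.0755) with yaw +5.2°. The rack seat is near (0.469, -0.410) with yaw about -7.4°. I'll roll the straight shaft first, in two strokes.

Emit:
carry_out(
  series=[
    [[0.06,0,0],[0,0,-0.03]],
    [[0.12,0,0],[0,0,-0.06]],
    [[0.18,0.005,0.01],[0,0,-0.09]],
    [[0.24,0.01,0.03],[0,0,-0.09]],
    [[0.28,0.01,0.06],[0,0,-0.09]],
    [[0.28,0.01,0.083],[0,0,-0.09]],
    [[0.28,0.01,0.083],[0,0,-0.09]],
    [[0.28,0.01,0.083],[0,0,-0.09]],
  ],
)

```text
clock: 2.75
position: [0.5153, -0.0698, 0.2425]
tool_rot: [0.674, 0.738, 0.0, 0.0]
wrist_force: [1.5, -0.7, 0.1]
grip_width: -0.0001
gripper_force: 0.0
```

```bash
python3 - <<'E'
from h import *
o=manip.get_obs();print(o['clock'],o['position'],o['wrist_force'])
c=cap('wrist');Q=cloud(c);save(c,'w3');np.savez('w3.npz',**c)
cv2.imwrite('pics/w3.png',c['img'][:,:,::-1])
E
```

```text
2.75 [ 0.51531552 -0.06975636  0.24250651] [ 1.4888092  -0.69009906  0.06428214]
```

View pics/w3.png

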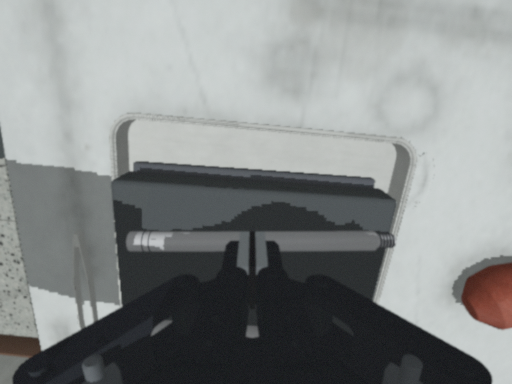

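The shaft (row 241, columns 127–381) is aligned with the tool and centred under the tip. Now I'll descend to touch it.

Emit:
carry_out(
  series=[
    [[0,0,0.004],[0,0,0]],
    [[0,0,0.007],[0,0,0]],
    [[0,0,0.0078],[0,0,0]],
    [[0,0,0.0078],[0,0,0]],
  ],
)

```text
clock: 3.3
position: [0.515, -0.0701, 0.234]
tool_rot: [0.675, 0.738, 0.0, 0.0]
wrist_force: [-0.5, -0.1, 2.1]
grip_width: 0.0
gripper_force: 1.0
```

Emit:
carry_out(
  series=[
    [[0,0,0.0004],[0,0,0]],
    [[0,0,0.0004],[0,0,0]],
  ],
)

```text
clock: 3.55
position: [0.515, -0.0701, 0.2336]
tool_rot: [0.675, 0.738, -0.0, 0.0]
wrist_force: [-0.9, -0.0, 4.0]
grip_width: 0.0002
gripper_force: 2.1
```

Emit:
carry_out(
  series=[
    [[-0.0025,0,0],[0,0,0]],
    [[-0.005,0,0],[0,0,0]],
    [[-0.0075,0,0],[0,0,0]],
    [[-0.01,0,0],[0,0,0]],
  ],
)

```text
clock: 4.05
position: [0.5159, -0.0802, 0.2335]
tool_rot: [0.675, 0.738, 0.0, 0.0]
wrist_force: [-0.9, -0.8, 4.8]
grip_width: 0.0003
gripper_force: 2.4
```

Emit:
carry_out(
  series=[
    [[-0.0025,0,0],[0,0,0]],
    [[-0.005,0,0],[0,0,0]],
    [[-0.0075,0,0],[0,0,0]],
    [[-0.01,0,0],[0,0,0]],
    [[-0.01,0,0],[0,0,0]],
  ],
)

```text
clock: 4.68
position: [0.5169, -0.0902, 0.2335]
tool_rot: [0.675, 0.738, 0.0, 0.0]
wrist_force: [-0.6, -0.6, 3.9]
grip_width: 0.0003
gripper_force: 2.5
```

```bash
cat >> h.py <<'E'
def shafts(c,Q=None,h=0.0535,ymin=-.195,ymax=-.04):
    """list of shaft segments on the slab, by height mask, from any camera"""
    Q=cloud(c); z=Q[:,:,2]
    m=(z>h)&(z<.075)&(Q[:,:,1]>ymin)&(Q[:,:,1]<ymax)&(Q[:,:,0]>.42)&(Q[:,:,0]<.62)
    k,lab,st,ce=cv2.connectedComponentsWithStats(m.astype(np.uint8))
    for i in range(1,k):
        if st[i,4]<60: continue
        q=Q[lab==i]; p=np.polyfit(q[:,0]-.515,q[:,1],1)
        print(st[i,4],'x',q[:,0].min().round(4),q[:,0].max().round(4),'y@.515',p[1].round(4),'slope',p[0].round(4),'zmax',np.percentile(q[:,2],95).round(4))
E
python3 - <<'E'
from h import *
o=manip.get_obs();print(o['position'],o['wrist_force'])
for n in ['side','wrist']:
    c=dict(np.load('side0.npz')) if 0 else cap(n); print(n);shafts(c)
    save(c,'a_'+n)
print('side0');shafts(dict(np.load('side0.npz')))
E
```

```text
[ 0.51687696 -0.09023794  0.23353336] [-0.55342339 -0.63138049  3.86188408]
side
214 x 0.4421 0.6045 y@.515 -0.0895 slope 0.0944 zmax 0.0709
241 x 0.4364 0.5966 y@.515 -0.1511 slope -0.0047 zmax 0.0622
wrist
5877 x 0.4409 0.6034 y@.515 -0.0837 slope 0.0902 zmax 0.0686
187 x 0.518 0.5249 y@.515 -0.1441 slope -0.2041 zmax 0.061
106 x 0.5735 0.587 y@.515 -0.1243 slope -0.3356 zmax 0.0598
side0
215 x 0.441 0.6012 y@.515 -0.0777 slope 0.0935 zmax 0.0629
246 x 0.4361 0.5962 y@.515 -0.1513 slope -0.0088 zmax 0.0632
```

Emit:
carry_out(
  series=[
    [[0,0,-0.005],[0,0,0]],
    [[0.005,0,-0.005],[0,0,0]],
    [[0.0105,0,-0.005],[0,0,0]],
    [[0.0105,0,-0.003],[0,0,0]],
    [[0.0105,0,-0.001],[0,0,0]],
    [[0.0105,0,0.0001],[0,0,0]],
    [[0.0105,0,0.0001],[0,0,0]],
  ],
)

```text
clock: 5.65
position: [0.5159, -0.0796, 0.2335]
tool_rot: [0.675, 0.738, -0.0, 0.0]
wrist_force: [-1.8, -0.2, 5.0]
grip_width: -0.0005
gripper_force: 2.5
```

Emit:
carry_out(
  series=[
    [[-0.0025,0,0],[0,0,0]],
    [[-0.005,0,0],[0,0,0]],
    [[-0.0075,0,0],[0,0,0]],
    [[-0.01,0,0],[0,0,0]],
  ],
)

```text
clock: 6.15
position: [0.5168, -0.0897, 0.2335]
tool_rot: [0.675, 0.738, 0.0, 0.0]
wrist_force: [-1.0, 0.6, 5.2]
grip_width: 0.0002
gripper_force: 2.6
```

Emit:
carry_out(
  series=[
    [[-0.0025,0,0],[0,0,0]],
    [[-0.005,0,0],[0,0,0]],
    [[-0.0075,0,0],[0,0,0]],
    [[-0.0095,0,0],[0,0,0]],
    [[-0.0095,0,0],[0,0,0]],
  ],
)

```text
clock: 6.78
position: [0.5176, -0.0994, 0.2335]
tool_rot: [0.675, 0.738, -0.0, 0.0]
wrist_force: [-0.4, -0.9, 5.4]
grip_width: -0.0
gripper_force: 2.6
```

Emit:
carry_out(
  series=[
    [[0,0,-0.003],[0,0,0]],
    [[0,0,-0.015],[0,0,0]],
    [[0,0,-0.04],[0,0,0]],
    [[0.02,0,-0.08],[0,0,0]],
    [[0.02,0,-0.08],[0,0,0]],
    [[0.02,0,-0.08],[0,0,0]],
  ],
)

```text
clock: 7.52
position: [0.5156, -0.0791, 0.3136]
tool_rot: [0.674, 0.738, 0.0, 0.0]
wrist_force: [-0.1, 0.2, -0.7]
grip_width: 0.0002
gripper_force: 0.0
```

```bash
python3 - <<'E'
from h import *
o=manip.get_obs();print(o['position'],o['wrist_force'])
for n in ['side','wrist']:
    c=cap(n); print(n);shafts(c); save(c,'b_'+n);np.savez('b_'+n,**c)
E
```

```text
[ 0.51564585 -0.07907104  0.31363624] [-0.11656815  0.20484773 -0.6554303 ]
side
218 x 0.4439 0.6036 y@.515 -0.0977 slope 0.0987 zmax 0.0629
246 x 0.436 0.5964 y@.515 -0.1511 slope -0.0027 zmax 0.0629
wrist
2589 x 0.4425 0.6041 y@.515 -0.0942 slope 0.0948 zmax 0.0617
853 x 0.4348 0.4935 y@.515 -0.1443 slope 0.0509 zmax 0.0619
464 x 0.5478 0.5971 y@.515 -0.1453 slope -0.038 zmax 0.0617
```

The straight shaft moved 20 mm (about 190°) with no lift and about 4–5 N throughout. Now I'll move to the bowed one.

Emit:
carry_out(
  series=[
    [[-0.03,-0.006,0.0],[0,0,0.05]],
    [[-0.062,-0.011,0.0],[0,0,0.1]],
    [[-0.062,-0.011,0.03],[0,0,0.1]],
    [[-0.062,-0.011,0.06],[0,0,0.1]],
    [[-0.062,-0.011,0.072],[0,0,0.1]],
    [[-0.062,-0.011,0.077],[0,0,0.1]],
    [[-0.062,-0.011,0.0785],[0,0,0.1]],
    [[-0.062,-0.011,0.0785],[0,0,0.1]],
  ],
)

```text
clock: 8.62
position: [0.5107, -0.1417, 0.2355]
tool_rot: [0.711, 0.704, 0.0, 0.0]
wrist_force: [0.8, -0.5, 0.6]
grip_width: 0.0001
gripper_force: 0.0
```

```bash
python3 - <<'E'
from h import *
o=manip.get_obs();print(o['position'],o['wrist_force'])
for n in ['side','wrist']:
    c=cap(n); print(n);shafts(c); save(c,'c_'+n);np.savez('c_'+n,**c)
s=cv2.resize(c['img'][150:320,100:400],(800,453),interpolation=cv2.INTER_CUBIC);cv2.imwrite('pics/c_crop.png',s[:,:,::-1])
E
```

```text
[ 0.51069254 -0.14172985  0.23553121] [ 0.80628456 -0.53991974  0.59758125]
side
80 x 0.5391 0.6044 y@.515 -0.0997 slope 0.1283 zmax 0.0628
91 x 0.4436 0.5062 y@.515 -0.0986 slope 0.0788 zmax 0.0632
262 x 0.4355 0.5961 y@.515 -0.1513 slope -0.0083 zmax 0.0709
wrist
6803 x 0.4419 0.6043 y@.515 -0.0948 slope 0.0912 zmax 0.0616
4808 x 0.4347 0.5976 y@.515 -0.1464 slope -0.0124 zmax 0.0695
```

View pics/c_crop.png

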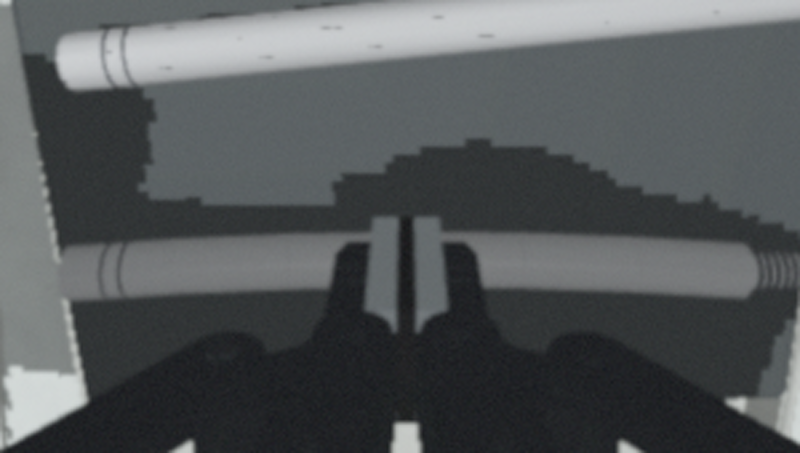

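The crop shows the tips (400,230) over the middle of the bowed shaft, whose middle bulges upward in the image (+y). Now a light touch.

Emit:
carry_out(
  series=[
    [[0,0,0.001],[0,0,0]],
    [[0,0,0.0018],[0,0,0]],
    [[0,0,0.0018],[0,0,0]],
  ],
)

```text
clock: 9.1
position: [0.5106, -0.1417, 0.2334]
tool_rot: [0.711, 0.704, 0.0, 0.0]
wrist_force: [-0.7, 0.3, 4.9]
grip_width: 0.0
gripper_force: 2.8
```

Emit:
carry_out(
  series=[
    [[-0.0016,0,-0.0004],[0,0,0]],
    [[-0.0033,0,-0.0009],[0,0,0]],
  ],
)

```text
clock: 9.35
position: [0.5106, -0.1448, 0.2342]
tool_rot: [0.711, 0.704, 0.0, 0.0]
wrist_force: [1.1, 1.7, 4.1]
grip_width: -0.0002
gripper_force: 2.4
```

Emit:
carry_out(
  series=[
    [[-0.0017,0,-0.0005],[0,0,0]],
    [[-0.0035,0,-0.0009],[0,0,0]],
  ],
)

```text
clock: 9.6
position: [0.5105, -0.1486, 0.235]
tool_rot: [0.711, 0.704, 0.0, 0.0]
wrist_force: [0.8, 2.0, 3.6]
grip_width: -0.0001
gripper_force: 2.5
```

Emit:
carry_out(
  series=[
    [[-0.0018,0,-0.0004],[0,0,0]],
    [[-0.0037,0,-0.0007],[0,0,0]],
  ],
)

```text
clock: 9.85
position: [0.5105, -0.1524, 0.2357]
tool_rot: [0.711, 0.704, 0.0, 0.0]
wrist_force: [2.3, 2.1, 4.4]
grip_width: 0.0002
gripper_force: 2.5
```

Emit:
carry_out(
  series=[
    [[-0.0019,0,-0.0003],[0,0,0]],
    [[-0.0038,0,-0.0005],[0,0,0]],
  ],
)

```text
clock: 10.1
position: [0.5104, -0.1562, 0.2362]
tool_rot: [0.711, 0.704, 0.0, 0.0]
wrist_force: [2.0, 1.1, 5.5]
grip_width: -0.0
gripper_force: 2.5
```

Emit:
carry_out(
  series=[
    [[-0.002,0,-0.0003],[0,0,0]],
    [[-0.004,0,-0.0004],[0,0,0]],
  ],
)

```text
clock: 10.35
position: [0.5104, -0.1602, 0.2365]
tool_rot: [0.711, 0.704, 0.0, 0.0]
wrist_force: [3.0, 0.4, 4.2]
grip_width: 0.0001
gripper_force: 2.4
```

Emit:
carry_out(
  series=[
    [[-0.002,0,-0.0001],[0,0,0]],
    [[-0.004,0,-0.0001],[0,0,0]],
  ],
)

```text
clock: 10.6
position: [0.5103, -0.1642, 0.2367]
tool_rot: [0.711, 0.704, 0.0, 0.0]
wrist_force: [2.9, 0.5, 5.0]
grip_width: -0.0002
gripper_force: 2.4
```

Emit:
carry_out(
  series=[
    [[-0.002,0,0],[0,0,0]],
    [[-0.004,0,0.0001],[0,0,0]],
  ],
)

```text
clock: 10.85
position: [0.5103, -0.1682, 0.2366]
tool_rot: [0.711, 0.704, 0.0, 0.0]
wrist_force: [3.6, 0.3, 4.7]
grip_width: 0.0002
gripper_force: 2.4
```

Emit:
carry_out(
  series=[
    [[-0.0015,0,0.0001],[0,0,0]],
    [[-0.003,0,0.0002],[0,0,0]],
  ],
)

```text
clock: 11.1
position: [0.5102, -0.1711, 0.2363]
tool_rot: [0.711, 0.704, 0.0, 0.0]
wrist_force: [3.1, 0.6, 4.8]
grip_width: 0.0
gripper_force: 2.3
```

Force stayed at 4–5 N through the top, to about 115°. I'll lift off and let the shaft tip over.

Emit:
carry_out(
  series=[
    [[0,0,-0.003],[0,0,0]],
    [[0,0,-0.015],[0,0,0]],
    [[0.02,0,-0.05],[0,0,0]],
    [[0.05,0,-0.09],[0,0,0]],
    [[0.05,0,-0.09],[0,0,0]],
    [[0.05,0,-0.09],[0,0,0]],
  ],
)

```text
clock: 11.85
position: [0.5101, -0.1212, 0.3263]
tool_rot: [0.711, 0.704, -0.0, -0.0]
wrist_force: [-0.5, -0.7, -1.0]
grip_width: 0.0
gripper_force: 0.0
```

```bash
python3 - <<'E'
from h import *
o=manip.get_obs();print(o['position'],o['wrist_force'],o['q'].round(2) if hasattr(o['q'],'round') else o['q'])
c=cap('side');shafts(c)
c=cap('wrist');save(c,'d');np.savez('d',**c)
w=c;Q=cloud(c);z=Q[:,:,2]
for y0,y1 in [(-.12,-.07),(-.195,-.145)]:
    m=(z>.0535)&(z<.075)&(Q[:,:,1]>y0)&(Q[:,:,1]<y1)&(Q[:,:,0]>.42)&(Q[:,:,0]<.62)
    x=Q[m][:,0];e=np.percentile(x,[.5,99.5]);cl=[]
    for u in np.where(m.sum(0)>4)[0]:
        v=np.where(m[:,u])[0];cl.append([u,(v.min()+v.max())/2])
    L=plane(w,cl,.055);s=L[:,0]-(e.mean()-.006);p=np.polyfit(s,L[:,1],2);print(len(cl),e,e.mean()-.006,'quad',p,'lin',np.polyfit(s,L[:,1],1),'zmax',np.percentile(Q[m][:,2],98))
    print([(round(float(s[i])*1e3),round(float(L[i,1])*1e3,1)) for i in range(0,len(s),12)])
s=c['img']; cv2.imwrite('pics/d.png',s[:,:,::-1])
E
```

```text
[ 0.51012775 -0.12119076  0.32634824] [-0.51913424 -0.71209521 -0.977669  ] [ 0.13  0.44  0.03  1.94 -0.02  0.76  0.15]
214 x 0.4436 0.605 y@.515 -0.0978 slope 0.0906 zmax 0.0628
251 x 0.4358 0.5972 y@.515 -0.1741 slope 0.0009 zmax 0.0625
192 [0.44384929 0.60242434] 0.5171368148321853 quad [ 0.02064804  0.09156686 -0.09570541] lin [ 0.09181647 -0.0956599 ] zmax 0.061959183777111876
[(-76, -100.5), (-65, -101.5), (-55, -101.2), (-44, -100.0), (-34, -98.8), (-24, -97.6), (-13, -96.8), (-3, -96.1), (7, -95.3), (17, -94.1), (27, -92.9), (38, -92.2), (48, -91.4), (58, -90.2), (68, -89.4), (78, -88.7)]
130 [0.43593119 0.59570118] 0.5098161852334131 quad [ 0.3639721  -0.00615204 -0.17303442] lin [-0.00261334 -0.1719515 ] zmax 0.06214057682944491
[(-76, -172.1), (-65, -171.1), (-54, -172.2), (-42, -172.3), (-31, -173.4), (23, -171.4), (35, -173.1), (46, -173.2), (57, -172.3), (68, -171.4), (79, -171.1)]
```

View pics/d.png

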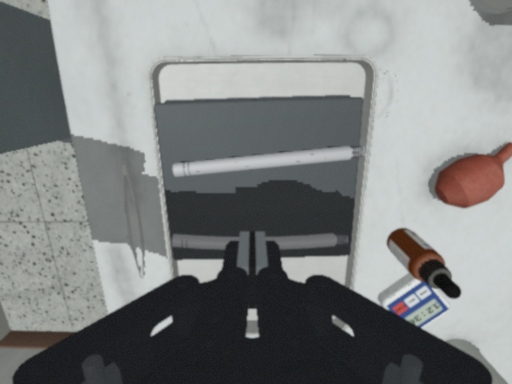

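The picture shows the bowed shaft flipped and flat at row ~242, its bow now towards -y, with the straight one at row ~160. Next I'll turn the gripper to grasp the straight shaft.

Emit:
carry_out(
  series=[
    [[0.003,0,0],[0,0,-0.18]],
    [[0.006,0,0],[0,0,-0.36]],
    [[0.01,0.002,0],[0,0,-0.54]],
    [[0.014,0.003,0.0],[0,0,-0.72]],
    [[0.018,0.004,0.01],[0,0,-0.9]],
    [[0.022,0.006,0.02],[0,0,-1.08]],
    [[0.0255,0.007,0.03],[0,0,-1.26]],
    [[0.0255,0.007,0.04],[0,0,-1.44]],
    [[0.0255,0.007,0.05],[0,0,-1.62]],
    [[0.0255,0.007,0.06],[0,0,-1.672]],
    [[0.0255,0.007,0.06],[0,0,-1.672]],
    [[0.0255,0.007,0.06],[0,0,-1.672]],
  ],
  gripper=0.05,
)

```text
clock: 13.45
position: [0.5179, -0.0957, 0.2663]
tool_rot: [-0.044, 0.999, 0.0, -0.0]
wrist_force: [0.5, 0.4, 0.6]
grip_width: 0.0405
gripper_force: 0.0
```

```bash
python3 - <<'E'
from h import *
o=manip.get_obs();print(o['clock'],o['position'],o['grip_width'],o['q'],Ro.from_quat(o['tool_rot']).as_matrix().round(3))
c=cap('side');shafts(c)
c=cap('wrist');np.savez('e',**c);shafts(c);save(c,'e')
E
```

```text
13.45 [ 0.51791133 -0.09567728  0.26629198] 0.0404588629538752 [ 0.37363007  0.55363064 -0.41335293  1.98126996  0.34481857  0.67488936
  1.40242747] [[-0.996 -0.088 -0.   ]
 [-0.088  0.996 -0.   ]
 [ 0.     0.    -1.   ]]
217 x 0.4438 0.6042 y@.515 -0.0978 slope 0.0916 zmax 0.0628
245 x 0.4359 0.598 y@.515 -0.174 slope 0.0008 zmax 0.0627
3897 x 0.4345 0.5753 y@.515 -0.171 slope -0.0135 zmax 0.0617
3733 x 0.4422 0.6045 y@.515 -0.0961 slope 0.0901 zmax 0.0616
```

View pics/e.png

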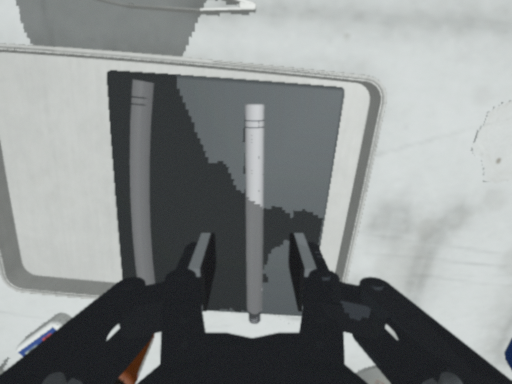

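The shaft (column 254) sits midway between the open fingers (columns 205 and 298). I'll descend and grip.

Emit:
carry_out(
  series=[
    [[0,0,0.02],[0,0,0]],
    [[0,0,0.036],[0,0,0]],
    [[0,0,0.042],[0,0,0]],
    [[0,0,0.042],[0,0,0]],
    [[0,0,0.042],[0,0,0]],
  ],
)

```text
clock: 14.18
position: [0.5181, -0.0955, 0.2247]
tool_rot: [-0.046, 0.999, -0.0, 0.0]
wrist_force: [0.5, 0.6, -1.1]
grip_width: 0.041
gripper_force: 0.0
```

Emit:
carry_out(
  series=[
    [[0,0,0],[0,0,0]],
    [[0,0,0],[0,0,0]],
    [[0,0,0],[0,0,0]],
    [[0,0,0],[0,0,0]],
    [[0,0,0],[0,0,0]],
  ],
  gripper=1,
  squeeze=50,
)

```text
clock: 14.8
position: [0.518, -0.0956, 0.2245]
tool_rot: [-0.046, 0.999, -0.0, 0.0]
wrist_force: [0.0, -0.1, 3.3]
grip_width: 0.0096
gripper_force: 49.5
```

Emit:
carry_out(
  series=[
    [[0,0,-0.003],[0,0,0]],
    [[0,0,-0.02],[0,0,0]],
    [[0,0,-0.06],[0,0,0]],
    [[0,0,-0.1],[0,0,0]],
    [[0,0,-0.1],[0,0,0]],
  ],
)

```text
clock: 15.42
position: [0.5185, -0.0956, 0.3269]
tool_rot: [-0.045, 0.999, -0.001, 0.002]
wrist_force: [0.1, -0.3, -1.2]
grip_width: 0.0098
gripper_force: 49.3
```

```bash
python3 - <<'E'
from h import *
o=manip.get_obs();print(o['clock'],o['position'],o['wrist_force'],o['ft_torque'],o['grip_width'])
for n in ['side','scene']:
    c=cap(n);np.savez('f_'+n,**c)
    Q=cloud(c);p=o['position']
    m=(abs(Q[:,:,2]-(p[2]-.168))<.02)&(abs(Q[:,:,0]-p[0])<.1)&(abs(Q[:,:,1]-p[1])<.03)
    q=Q[m]
    e=q[abs(q[:,0]-p[0])>.025]
    print(n,len(e),'x',e[:,0].min(),e[:,0].max(),'z fit',np.polyfit(e[:,0]-p[0],e[:,2],1),'y fit',np.polyfit(e[:,0]-p[0],e[:,1],1))
c=cap('side');shafts(c)
E
```

```text
15.425 [ 0.51852885 -0.0955525   0.32688717] [ 0.10229994 -0.34788047 -1.19763138] [-0.02350531 -0.00683221  0.00467491] 0.009838460126617684
side 186 x 0.4448645791590121 0.6048716441084303 z fit [0.00219777 0.16002075] y fit [ 0.09376233 -0.09926065]
scene 109 x 0.44072253146235973 0.6032911962582882 z fit [0.00146458 0.15557299] y fit [ 0.08286088 -0.10134149]
252 x 0.4354 0.5985 y@.515 -0.1741 slope 0.0063 zmax 0.0628
```

The shaft is held level. I'll carry it over the rack and check its alignment.

Emit:
carry_out(
  series=[
    [[0.01,-0.05,0],[0,0,0]],
    [[0.025,-0.105,0],[0,0,0.05]],
    [[0.04,-0.16,0],[0,0,0.1]],
    [[0.053,-0.215,0],[0,0,0.15]],
    [[0.066,-0.265,0.0],[0,0,0.2]],
    [[0.074,-0.3,0.02],[0,0,0.218]],
    [[0.076,-0.3084,0.04],[0,0,0.218]],
    [[0.076,-0.3084,0.054],[0,0,0.218]],
    [[0.076,-0.3084,0.054],[0,0,0.218]],
    [[0.076,-0.3084,0.054],[0,0,0.218]],
  ],
)

```text
clock: 16.82
position: [0.4711, -0.4084, 0.2708]
tool_rot: [0.062, 0.998, 0.0, 0.0]
wrist_force: [-0.5, 0.7, -0.5]
grip_width: 0.0095
gripper_force: 49.3
```

```bash
cat > rk.py <<'E'
from h import *
import sys
def ends(pts,ax=0):
    pass
o=manip.get_obs();p=np.array(o['position']);R=Ro.from_quat(o['tool_rot']).as_matrix()
print(o['clock'],p.round(4),'yaw deg',np.degrees(np.arctan2(-R[0,1],R[1,1])).round(2),o['wrist_force'].round(1) if hasattr(o['wrist_force'],'round') else o['wrist_force'])
for n in ['side','scene']:
    c=cap(n);np.savez(sys.argv[1]+'_'+n,**c);Q=cloud(c)
    r=(abs(Q[:,:,0]-.469)<.1)&(abs(Q[:,:,1]+.41)<.04)
    m=r&(Q[:,:,2]>.06)&(Q[:,:,2]<p[2]-.155)&(abs(Q[:,:,0]-p[0])>.03)
    e=Q[m]
    if len(e)>20: print(n,'shaft',len(e),e[:,0].min().round(4),e[:,0].max().round(4),'y@p',np.polyfit(e[:,0]-p[0],e[:,1],1).round(4),'z',np.polyfit(e[:,0]-p[0],e[:,2],1).round(4),'y@clips',np.polyval(np.polyfit(e[:,0],e[:,1],1),[.4195,.5188]).round(4))
    for x in (.4195,.5188):
        q=Q[r&(Q[:,:,2]>.03)&(Q[:,:,2]<.054)&(abs(Q[:,:,0]-x)<.012)]
        if len(q): print('  clip',len(q),q.min(0).round(4),q.max(0).round(4),q.mean(0).round(4))
    u0=c; 
    pix=cv2.projectPoints(np.array([[.469,-.41,.06]]),cv2.Rodrigues(c['W'][:3,:3].T)[0],-c['W'][:3,:3].T@c['W'][:3,3],c['K'],c['D'])[0].ravel().astype(int)
    a=c['img'][max(0,pix[1]-50):pix[1]+50,pix[0]-65:pix[0]+65];cv2.imwrite(f'{n}_c.png',cv2.resize(a,(520,400) if 0 else (400,300),interpolation=cv2.INTER_CUBIC)[:,:,::-1])
cv2.imwrite('pics/'+sys.argv[1]+'.png',np.hstack([cv2.imread('side_c.png'),cv2.imread('scene_c.png')]))
w=cap('wrist');save(w,sys.argv[1]+'_w');np.savez(sys.argv[1]+'_w',**w)
E
python3 rk.py g
python3 -c "
import cv2,numpy as np
a=cv2.imread('pics/g.png');b=cv2.resize(cv2.imread('pics/g_w.png'),(400,300));cv2.imwrite('pics/g2.png',np.vstack([a,np.hstack([b,b*0])]))"
```

```text
16.825 [ 0.4711 -0.4084  0.2708] yaw deg -7.15 [-0.5  0.7 -0.5]
side shaft 265 0.3961 0.5582 y@p [-0.1224 -0.4112] z [-0.0036  0.1046] y@clips [-0.4049 -0.417 ]
  clip 74 [ 0.414  -0.416   0.0312] [ 0.4268 -0.3899  0.0531] [ 0.4201 -0.4024  0.0419]
  clip 70 [ 0.5134 -0.4287  0.0303] [ 0.5258 -0.4011  0.0521] [ 0.5189 -0.4157  0.041 ]
scene shaft 158 0.3945 0.5553 y@p [-0.133 -0.414] z [0.0047 0.1025] y@clips [-0.4072 -0.4204]
  clip 62 [ 0.4127 -0.4172  0.0303] [ 0.4254 -0.392   0.0495] [ 0.4186 -0.4045  0.0393]
  clip 55 [ 0.5112 -0.4299  0.03  ] [ 0.5251 -0.4029  0.0493] [ 0.5186 -0.4168  0.0389]
```

View pics/g2.png

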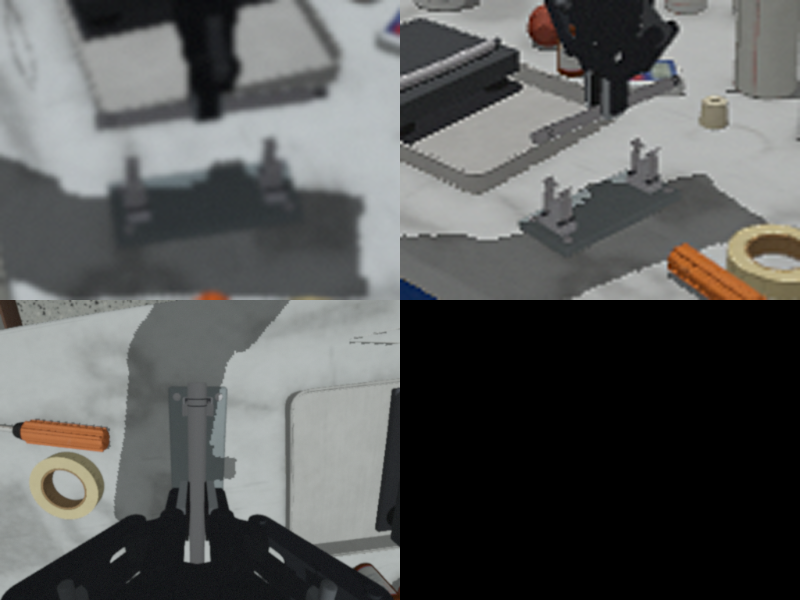

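The side, scene and wrist views agree that the shaft sits over the clips. In the wrist view the shaft is at column ~197, between the clip's sides at 183–213. Lowering.

Emit:
carry_out(
  series=[
    [[0,0,0.015],[0,0,0]],
    [[0,0,0.03],[0,0,0]],
    [[0,0,0.042],[0,0,0]],
    [[0,0,0.047],[0,0,0]],
    [[0,0,0.047],[0,0,0]],
    [[0,0,0.047],[0,0,0]],
  ],
)

```text
clock: 17.73
position: [0.4704, -0.4098, 0.2237]
tool_rot: [0.063, 0.998, -0.0, 0.0]
wrist_force: [-0.5, 0.1, -1.3]
grip_width: 0.0094
gripper_force: 49.3
```

```bash
python3 rk.py i
```

```text
17.725 [ 0.4704 -0.4098  0.2237] yaw deg -7.27 [-0.5  0.1 -1.3]
side shaft 50 0.3971 0.553 y@p [-0.1296 -0.4107] z [-0.0008  0.0609] y@clips [-0.4041 -0.417 ]
  clip 56 [ 0.4098 -0.4159  0.0305] [ 0.4293 -0.3902  0.054 ] [ 0.4195 -0.4076  0.0426]
  clip 55 [ 0.5076 -0.4288  0.0303] [ 0.5294 -0.3998  0.0539] [ 0.518  -0.42    0.0415]
  clip 55 [ 0.4075 -0.4168  0.0307] [ 0.4306 -0.3932  0.0538] [ 0.4185 -0.4093  0.0403]
  clip 46 [ 0.5098 -0.4294  0.0301] [ 0.5291 -0.4048  0.0535] [ 0.5176 -0.4223  0.0399]
```

Emit:
carry_out(
  series=[
    [[0,0,0.002],[0,0,0]],
    [[0,0,0.004],[0,0,0]],
    [[0,0,0.006],[0,0,0]],
    [[0,0,0.006],[0,0,0]],
  ],
)

```text
clock: 18.38
position: [0.4706, -0.4091, 0.2172]
tool_rot: [0.063, 0.998, 0.0, 0.0]
wrist_force: [1.5, 3.9, -0.2]
grip_width: 0.0096
gripper_force: 49.4
```

Emit:
carry_out(
  series=[
    [[0,0,0.001],[0,0,0]],
    [[0,0,0.002],[0,0,0]],
    [[0,0,0.002],[0,0,0]],
  ],
)

```text
clock: 18.75
position: [0.4704, -0.4094, 0.2152]
tool_rot: [0.063, 0.998, 0.0, 0.0]
wrist_force: [1.8, 3.8, -0.1]
grip_width: 0.0093
gripper_force: 49.5
```

A +3.8 N side push means the jaws want the shaft slightly more to +y, so I'll nudge it and go on.

Emit:
carry_out(
  series=[
    [[0,0.0008,0],[0,0,0]],
    [[0,0.0008,0.001],[0,0,0]],
    [[0,0.0008,0.001],[0,0,0]],
  ],
)

```text
clock: 19.12
position: [0.4703, -0.409, 0.2142]
tool_rot: [0.063, 0.998, -0.0, -0.0]
wrist_force: [1.2, 1.9, 0.3]
grip_width: 0.0094
gripper_force: 49.4
```

Emit:
carry_out(
  series=[
    [[0,0,0.001],[0,0,0]],
    [[0,0,0.002],[0,0,0]],
    [[0,0,0.002],[0,0,0]],
  ],
)

```text
clock: 19.5
position: [0.4701, -0.4089, 0.2119]
tool_rot: [0.063, 0.998, 0.0, -0.0]
wrist_force: [0.3, 2.3, -2.7]
grip_width: 0.0094
gripper_force: 49.1
```

Emit:
carry_out(
  series=[
    [[0,0.0004,0.001],[0,0,0]],
    [[0,0.0004,0.002],[0,0,0]],
    [[0,0.0004,0.002],[0,0,0]],
  ],
)

```text
clock: 19.88
position: [0.4703, -0.4087, 0.2103]
tool_rot: [0.064, 0.998, -0.0, -0.0]
wrist_force: [0.3, -0.3, -1.4]
grip_width: 0.0097
gripper_force: 49.3
```

Emit:
carry_out(
  series=[
    [[0,0,0.001],[0,0,0]],
    [[0,0,0.001],[0,0,0]],
  ],
)

```text
clock: 20.12
position: [0.4704, -0.4086, 0.21]
tool_rot: [0.063, 0.998, -0.0, 0.0]
wrist_force: [-1.4, 0.7, 6.0]
grip_width: 0.0098
gripper_force: 50.1
```

Emit:
carry_out(
  series=[
    [[0,0,0.001],[0,0,0]],
    [[0,0,0.001],[0,0,0]],
  ],
)

```text
clock: 20.38
position: [0.4704, -0.4086, 0.2098]
tool_rot: [0.064, 0.998, -0.001, 0.0]
wrist_force: [-3.6, 3.3, 14.1]
grip_width: 0.0094
gripper_force: 51.0
```

```bash
cat > seat.py <<'E'
from h import *
import sys
for n in ['side','scene']:
    c=cap(n);np.savez(sys.argv[1]+'_'+n,**c);Q=cloud(c)
    r=(abs(Q[:,:,0]-.469)<.1)&(abs(Q[:,:,1]+.41)<.03)&(Q[:,:,2]>.028)&(Q[:,:,2]<.07)
    for nm,a,b in [('L',-.09,-.058),('ML',-.04,-.025),('MR',.025,.04),('R',.058,.075)]:
        q=Q[r&(Q[:,:,0]-.4695>a)&(Q[:,:,0]-.4695<b)]
        if len(q)>3: print(n,nm,len(q),'zmax',np.percentile(q[:,2],[50,95]).round(4),'y',q[:,1].mean().round(4))
E
python3 seat.py j
```

```text
side L 41 zmax [0.0444 0.0471] y -0.4032
side ML 37 zmax [0.0448 0.0477] y -0.4071
side MR 37 zmax [0.0447 0.0477] y -0.4158
side R 42 zmax [0.0442 0.0477] y -0.42
scene L 39 zmax [0.0406 0.0455] y -0.4047
scene ML 21 zmax [0.0426 0.044 ] y -0.4102
scene MR 19 zmax [0.0427 0.0448] y -0.4185
scene R 19 zmax [0.0413 0.0456] y -0.4221
```

It's bottomed, with 14 N at a firm stop, and both ends are level with the top at ~46 mm. I'll relax, release and lift.

Emit:
carry_out(
  series=[
    [[0,0,-0.002],[0,0,0]],
    [[0,0,-0.002],[0,0,0]],
    [[0,0,-0.002],[0,0,0]],
    [[0,0,-0.002],[0,0,0]],
    [[0,0,-0.002],[0,0,0]],
  ],
  gripper=0.2,
)

```text
clock: 21.1
position: [0.4704, -0.4084, 0.2101]
tool_rot: [0.063, 0.998, 0.0, -0.0]
wrist_force: [-0.2, 1.1, -0.6]
grip_width: 0.0342
gripper_force: 0.0
```

Emit:
carry_out(
  series=[
    [[0,0,-0.01],[0,0,0]],
    [[0,0,-0.04],[0,0,0]],
    [[0,0,-0.08],[0,0,0]],
    [[0,0,-0.08],[0,0,0]],
  ],
)

```text
clock: 21.6
position: [0.4714, -0.4089, 0.2941]
tool_rot: [0.063, 0.998, -0.002, 0.003]
wrist_force: [0.1, 0.1, -1.0]
grip_width: 0.0343
gripper_force: 0.0
```

```bash
python3 seat.py k; python3 - <<'E'
from h import *
o=manip.get_obs();print(o['clock'],o['position'],o['grip_width'],Ro.from_quat(o['tool_rot']).as_matrix().round(3).tolist())
E
```

```text
side L 41 zmax [0.0447 0.0477] y -0.403
side ML 37 zmax [0.045  0.0492] y -0.4076
side MR 36 zmax [0.0443 0.0474] y -0.4154
side R 42 zmax [0.0446 0.0474] y -0.4195
scene L 37 zmax [0.0409 0.0457] y -0.4046
scene ML 26 zmax [0.0429 0.0452] y -0.4096
scene MR 21 zmax [0.0427 0.0453] y -0.4186
scene R 20 zmax [0.043 0.046] y -0.4222
21.7 [ 0.47033805 -0.40843876  0.29092803] 0.03394632201187537 [[-0.992, 0.127, 0.001], [0.127, 0.992, -0.001], [-0.001, -0.001, -1.0]]
```

It's seated. Now for the bowed shaft.

Emit:
carry_out(
  series=[
    [[-0.002,0.055,0],[0,0,-0.03]],
    [[-0.005,0.11,0],[0,0,-0.07]],
    [[-0.008,0.17,0],[0,0,-0.11]],
    [[-0.0096,0.22,0],[0,0,-0.124]],
    [[-0.0096,0.2376,0.015],[0,0,-0.124]],
    [[-0.0096,0.2376,0.03],[0,0,-0.124]],
    [[-0.0096,0.2376,0.03],[0,0,-0.124]],
    [[-0.0096,0.2376,0.03],[0,0,-0.124]],
  ],
)

```text
clock: 22.7
position: [0.5097, -0.1753, 0.2601]
tool_rot: [0.002, 1.0, -0.0, -0.0]
wrist_force: [-0.3, -0.9, 0.3]
grip_width: 0.0343
gripper_force: 0.0
```

```bash
python3 - <<'E'
from h import *
o=manip.get_obs();print(o['clock'],o['position'],o['grip_width'],o['wrist_force'])
c=cap('wrist');save(c,'l');shafts(c)
Q=cloud(c);z=Q[:,:,2]
m=(z>.0535)&(z<.066)&(Q[:,:,1]>-.195)&(Q[:,:,1]<-.15)&(Q[:,:,0]>.42)&(Q[:,:,0]<.62)
for x in np.arange(.435,.6,.012):
    q=Q[m&(abs(Q[:,:,0]-x)<.006)]
    if len(q)>10: print(round(x,3),len(q),((q[:,1].min()+q[:,1].max())/2).round(4))
E
```

```text
22.7 [ 0.50974824 -0.17531842  0.26006747] 0.03425641285199402 [-0.34314931 -0.85529291  0.29147986]
4049 x 0.4344 0.597 y@.515 -0.1726 slope -0.0047 zmax 0.0619
0.435 231 -0.17
0.447 426 -0.1708
0.459 396 -0.1717
0.471 370 -0.1726
0.483 352 -0.1732
0.495 336 -0.1735
0.507 306 -0.1738
0.519 288 -0.1739
0.531 274 -0.1738
0.543 260 -0.1731
0.555 244 -0.1728
0.567 224 -0.172
0.579 217 -0.1713
0.591 124 -0.1708
```

View pics/l.png

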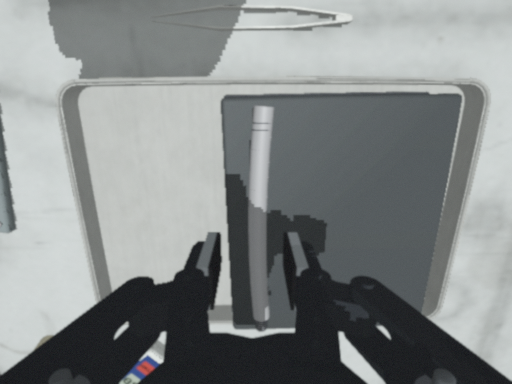

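The fingers (columns 211 and 293) straddle the bowed shaft (column ~257). I'll descend and grip.

Emit:
carry_out(
  series=[
    [[0,0.001,0.015],[0,0,0]],
    [[0,0.001,0.03],[0,0,0]],
    [[0,0.001,0.0355],[0,0,0]],
    [[0,0.001,0.0355],[0,0,0]],
    [[0,0.001,0.0355],[0,0,0]],
  ],
)

```text
clock: 23.38
position: [0.5102, -0.1729, 0.225]
tool_rot: [0.001, 1.0, -0.0, 0.0]
wrist_force: [0.1, -0.4, -0.9]
grip_width: 0.0341
gripper_force: 0.0
```

Emit:
carry_out(
  series=[
    [[0,0,0],[0,0,0]],
    [[0,0,0],[0,0,0]],
    [[0,0,0],[0,0,0]],
    [[0,0,0],[0,0,0]],
    [[0,0,0],[0,0,0]],
  ],
  gripper=1,
  squeeze=40,
)

```text
clock: 24.0
position: [0.5102, -0.173, 0.2249]
tool_rot: [0.001, 1.0, -0.0, 0.0]
wrist_force: [1.0, -0.1, 2.7]
grip_width: 0.0099
gripper_force: 39.2
```

Emit:
carry_out(
  series=[
    [[0,0,-0.003],[0,0,0]],
    [[0,0,-0.02],[0,0,0]],
    [[0,0,-0.06],[0,0,0]],
    [[0,-0.03,-0.07],[0,0,0]],
    [[-0.002,-0.06,-0.07],[0,0,0]],
    [[-0.004,-0.074,-0.06],[0,0,0]],
    [[-0.004,-0.074,-0.05],[0,0,0]],
    [[-0.004,-0.074,-0.05],[0,0,0]],
  ],
)

```text
clock: 25.0
position: [0.5135, -0.2454, 0.2733]
tool_rot: [0.001, 1.0, 0.001, -0.001]
wrist_force: [0.3, -0.6, -0.2]
grip_width: 0.0104
gripper_force: 39.1
```

```bash
python3 - <<'E'
from h import *
o=manip.get_obs();p=o['position'];print(o['clock'],p,o['grip_width'],o['wrist_force'])
c=cap('side');save(c,'m');Q=cloud(c)
m=(abs(Q[:,:,0]-p[0])<.1)&(abs(Q[:,:,1]-p[1])<.03)&(Q[:,:,2]>.085)&(Q[:,:,2]<p[2]-.155)&(abs(Q[:,:,0]-p[0])>.025)
e=Q[m];print(len(e),e.min(0),e.max(0),np.polyfit(e[:,0]-p[0],e[:,2],1),np.polyfit(e[:,0]-p[0],e[:,1],2))
f=(abs(Q[:,:,0]-.52)<.05)&(Q[:,:,2]<.006)&(Q[:,:,1]>-.34)&(Q[:,:,1]<-.18)
print('floor y',[ (round(y,3),np.nanmax(Q[(abs(Q[:,:,0]-.52)<.06)&(abs(Q[:,:,1]-y)<.005)&(Q[:,:,2]<.085)][:,2],initial=0).round(4)) for y in np.arange(-.33,-.18,.01)])
E
```

```text
25.0 [ 0.51347314 -0.24544617  0.27327398] 0.010436946342365598 [ 0.29244361 -0.56355547 -0.19079849]
218 [ 0.43845352 -0.25151072  0.09735854] [ 0.59995671 -0.23546197  0.11171322] [-0.00504112  0.10652471] [ 0.74883947 -0.00174291 -0.24870319]
floor y [(np.float64(-0.33), np.float64(0.0045)), (np.float64(-0.32), np.float64(0.0042)), (np.float64(-0.31), np.float64(0.0279)), (np.float64(-0.3), np.float64(0.0)), (np.float64(-0.29), np.float64(0.005)), (np.float64(-0.28), np.float64(0.0064)), (np.float64(-0.27), np.float64(0.0059)), (np.float64(-0.26), np.float64(0.0058)), (np.float64(-0.25), np.float64(0.0062)), (np.float64(-0.24), np.float64(0.0056)), (np.float64(-0.23), np.float64(0.0058)), (np.float64(-0.22), np.float64(0.0064)), (np.float64(-0.21), np.float64(0.0061)), (np.float64(-0.2), np.float64(0.0511)), (np.float64(-0.19), np.float64(0.0522)), (np.float64(-0.18), np.float64(0.0511))]
```

Emit:
carry_out(
  series=[
    [[0,-0.004,0.03],[0,0,0]],
    [[0,-0.004,0.06],[0,0,0]],
    [[0,-0.004,0.08],[0,0,0]],
    [[0,-0.004,0.09],[0,0,0]],
    [[0,-0.004,0.093],[0,0,0]],
    [[0,-0.004,0.093],[0,0,0]],
  ],
)

```text
clock: 25.8
position: [0.5141, -0.2508, 0.1823]
tool_rot: [0.001, 1.0, -0.0, 0.0]
wrist_force: [0.1, 0.3, -0.8]
grip_width: 0.0102
gripper_force: 39.1
```

Emit:
carry_out(
  series=[
    [[0,0,0.0015],[0,0,0]],
    [[0,0,0.003],[0,0,0]],
    [[0,0,0.003],[0,0,0]],
  ],
)

```text
clock: 26.18
position: [0.5138, -0.251, 0.1789]
tool_rot: [0.001, 1.0, -0.0, 0.0]
wrist_force: [-0.4, 1.2, -0.3]
grip_width: 0.0099
gripper_force: 39.1
```

Emit:
carry_out(
  series=[
    [[0,0,0.001],[0,0,0]],
    [[0,0,0.0015],[0,0,0]],
    [[0,0,0.0015],[0,0,0]],
  ],
)

```text
clock: 26.55
position: [0.5138, -0.2509, 0.1772]
tool_rot: [0.001, 1.0, 0.0, -0.0]
wrist_force: [-1.5, -0.3, -0.8]
grip_width: 0.01
gripper_force: 39.1
```

Emit:
carry_out(
  series=[
    [[0,0,0.0008],[0,0,0]],
    [[0,0,0.0008],[0,0,0]],
  ],
)

```text
clock: 26.8
position: [0.5138, -0.251, 0.1765]
tool_rot: [0.001, 1.0, -0.0, 0.0]
wrist_force: [0.7, 0.0, -0.2]
grip_width: 0.0098
gripper_force: 39.1
```

Emit:
carry_out(
  series=[
    [[0,0,0.0008],[0,0,0]],
    [[0,0,0.0008],[0,0,0]],
  ],
)

```text
clock: 27.05
position: [0.5138, -0.2509, 0.1763]
tool_rot: [0.001, 1.0, -0.0, 0.0]
wrist_force: [-2.0, 1.4, 9.3]
grip_width: 0.0097
gripper_force: 40.0
```

Contact. I'll ease off, open slowly and retreat.

Emit:
carry_out(
  series=[
    [[0,0,-0.0008],[0,0,0]],
    [[0,0,-0.0008],[0,0,0]],
    [[0,0,-0.0008],[0,0,0]],
    [[0,0,-0.0008],[0,0,0]],
    [[0,0,-0.0008],[0,0,0]],
  ],
  gripper=0.3,
)

```text
clock: 27.68
position: [0.5138, -0.2509, 0.1764]
tool_rot: [0.001, 1.0, 0.0, -0.0]
wrist_force: [0.3, -0.2, -0.0]
grip_width: 0.03
gripper_force: 0.0
```

Emit:
carry_out(
  series=[
    [[0,0,-0.01],[0,0,0]],
    [[0,0,-0.04],[0,0,0]],
    [[0,0,-0.09],[0,0,0]],
    [[0,0,-0.15],[0,0,0]],
    [[0,0.06,-0.18],[0,0,0]],
    [[0,0.1,-0.18],[0,0,0]],
    [[0,0.1,-0.18],[0,0,0]],
  ],
)

```text
clock: 28.55
position: [0.5142, -0.1471, 0.3582]
tool_rot: [-0.002, 1.0, 0.0, 0.001]
wrist_force: [0.1, -0.5, -0.4]
grip_width: 0.0299
gripper_force: 0.0
```

```bash
python3 seat.py z; python3 - <<'E'
from h import *
o=manip.get_obs();print(o['clock'],o['position'],o['wrist_force'])
a=cap('side');b=cap('wrist')
i=cv2.resize(a['img'][130:290,170:330],(400,400),interpolation=cv2.INTER_CUBIC);j=cv2.resize(b['img'],(400,300));j=cv2.copyMakeBorder(j,0,100,0,0,0)
cv2.imwrite('pics/end.png',np.hstack([i,j])[:,:,::-1])
E
```

```text
side L 42 zmax [0.0451 0.0482] y -0.4033
side ML 39 zmax [0.0455 0.0477] y -0.4076
side MR 39 zmax [0.0448 0.0473] y -0.4154
side R 42 zmax [0.0448 0.0475] y -0.42
scene L 38 zmax [0.0419 0.045 ] y -0.4048
scene ML 24 zmax [0.0425 0.0459] y -0.4097
scene MR 20 zmax [0.0428 0.0454] y -0.4182
scene R 20 zmax [0.0427 0.0448] y -0.4218
28.65 [ 0.51395908 -0.15093309  0.3570673 ] [ 0.25126155 -0.23074976 -0.05681013]
```

View pics/end.png

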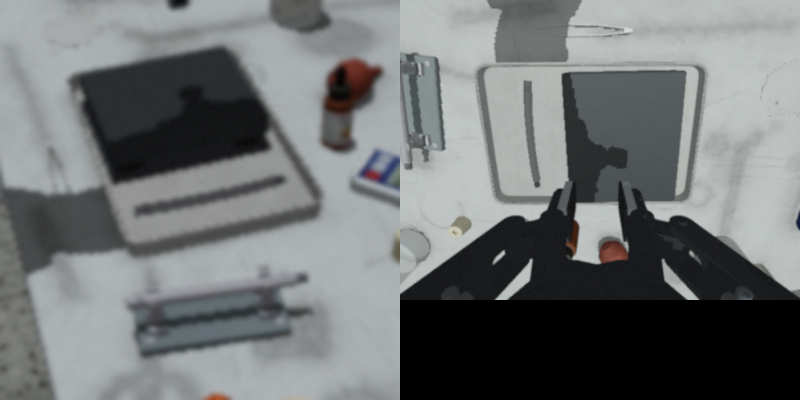

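The straight shaft sits level in both clips (left panel, around (220,288)). The bowed one lies flat on the tray's free strip ((210,195) left, (530,135) right), the slab is clear and the other items look undisturbed.

```bash
python3 -c "
from bench import manip
print(manip.job_done())"
```

```text
the job is handed in; nothing more can be done
None
```

Both shafts were rolled about half a turn at 4–5 N (highest reading 5.5 N); the straight one is pressed home in both rack clips, the bowed one lies flat in the tray, and the job was handed in at about 29 s.

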